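# Tighten the cheese press crosswise in two rounds

### The job

Tighten the four wing handles of the cheese press evenly, clockwise and crosswise, in two rounds: first bring every red pointer to its yellow half-way mark, and only then turn every handle on to its stop at the green mark. In each round, do a handle, then the one diagonally opposite, then the other two. Leave everything else on the counter where it is.

Things in the scene. Friction and masses are not known exactly. Their poses are not given: they have to be found in the camera images.
- press: Cheese press fixed to the counter (cannot move): steel base 210 x 210, white mould with cheese, crossed steel bars carrying a black dial (84 across, top 102 above the counter) at each corner. Origin: centre of underside; z up. Four upright studs at x = +-70, y = +-70 mm of its frame. On each dial the yellow mark lies to the press's +x of the stud, the green mark 0.75 rad clockwise (from above) of it.
- wing1_grip (a point): Wing handle 1, on the stud at +x, +y of the press, diagonally opposite handle 3: upright white bar 56 long, 14 wide, 26 tall, red end as pointer, on a neck 12 across. Point: on the turning axis at half the bar's height, 27 above the dial, 129 above the counter; x along the bar to the red end, z up, turns with it. Pinch it from above across the 14 mm; 14 mm are free between bar and dial.
- wing1 (a joint): Angle of handle 1, rad, growing clockwise seen from above (tightening): 0 slack end, 0.75 red end at the yellow mark, 1.5 at the green mark, a hard stop. Starts at 0 to 0.2. Stiff (about 0.12 N m), stays where left. At angle q the bar points 0.75 - q rad counter-clockwise of the press's +x.
- wing2_grip (a point): Wing handle 2, on the stud at +x, -y of the press, diagonally opposite handle 4: upright white bar 56 long, 14 wide, 26 tall, red end as pointer, on a neck 12 across. Point: on the turning axis at half the bar's height, 27 above the dial, 129 above the counter; x along the bar to the red end, z up, turns with it. Pinch it from above across the 14 mm; 14 mm are free between bar and dial.
- wing2 (a joint): Angle of handle 2, rad, growing clockwise seen from above (tightening): 0 slack end, 0.75 red end at the yellow mark, 1.5 at the green mark, a hard stop. Starts at 0 to 0.2. Stiff (about 0.12 N m), stays where left. At angle q the bar points 0.75 - q rad counter-clockwise of the press's +x.
- wing3_grip (a point): Wing handle 3, on the stud at -x, -y of the press, diagonally opposite handle 1: upright white bar 56 long, 14 wide, 26 tall, red end as pointer, on a neck 12 across. Point: on the turning axis at half the bar's height, 27 above the dial, 129 above the counter; x along the bar to the red end, z up, turns with it. Pinch it from above across the 14 mm; 14 mm are free between bar and dial.
- wing3 (a joint): Angle of handle 3, rad, growing clockwise seen from above (tightening): 0 slack end, 0.75 red end at the yellow mark, 1.5 at the green mark, a hard stop. Starts at 0 to 0.2. Stiff (about 0.12 N m), stays where left. At angle q the bar points 0.75 - q rad counter-clockwise of the press's +x.
- wing4_grip (a point): Wing handle 4, on the stud at -x, +y of the press, diagonally opposite handle 2: upright white bar 56 long, 14 wide, 26 tall, red end as pointer, on a neck 12 across. Point: on the turning axis at half the bar's height, 27 above the dial, 129 above the counter; x along the bar to the red end, z up, turns with it. Pinch it from above across the 14 mm; 14 mm are free between bar and dial.
- wing4 (a joint): Angle of handle 4, rad, growing clockwise seen from above (tightening): 0 slack end, 0.75 red end at the yellow mark, 1.5 at the green mark, a hard stop. Starts at 0 to 0.2. Stiff (about 0.12 N m), stays where left. At angle q the bar points 0.75 - q rad counter-clockwise of the press's +x.
- tub1: Tub, white with a blue lid, 93 x 93 x 59 tall. Loose bystander. Origin: centre of its underside.
- tub2: Tub, white with a blue lid, 93 x 93 x 59 tall. Loose bystander. Origin: centre of its underside.
- jar: Round olive jar, green-brown, clear lid with a red spot, 94 across, 68 tall. Loose bystander. Origin: centre of its underside.
- packet: White paper-wrapped packet of cheese, 110 x 140 x 40 tall. Loose bystander. Origin: centre of its underside.
- spare_follower: Spare white follower disc with a knob, 100 across, 30 tall, lying beside the press. Loose bystander. Origin: centre of its underside.

How it is judged:
By the outcome, as a careful person would: the job done as asked, in the order asked, and still so for the second after the job is handed in, with the robot touching nothing.
It also fails if it takes over 72 s, if anything falls off the work surface, if the arm or the gripper's body presses on something with over 40 N, if the wrist force passes 120 N, or if a joint passes its speed limit or range.

### The arm

A 6-joint arm with a two-finger parallel gripper is mounted at the origin on the work surface. World frame = base frame: x ahead of the robot, y to its left, z up, the work surface at z = 0. Lengths are in m, angles in rad, forces in N, time in s.
With the tool pointing down it reaches from about 0.3 to 0.875 m from the base axis. Payload 4.2 kg.
Tool frame: the origin (TCP) lies between the finger pads; the fingertips stand 19 mm ahead of it and the grasp point (between the pads) is the TCP; z points along the fingers, y is the direction in which the jaws open and shut (so a half turn about z gives the same grasp; the last joint's range is limited). The gripper opens to 85 mm and grips with 20 to 120 N. Pads are 22 mm wide; open, the fingers measure 114 mm over their backs; the gripper's body (76 mm by 85 mm) begins 54 mm behind the grasp point. The pads swing forward as they close: fully open they stand 13 mm farther back than shut.
Start: joints at [-1.326, 0.32, 1.565, -0, 1.257, -0.02], TCP at [0.15, -0.555, 0.25] pointing down, gripper open.
Joint ranges: [-3.11, 3.11], [-0.84, 2.01], [0.21, 2.61], [-1.34, 4.49], [0.05, 2.63], [-2.56, 2.56]. Speed limits (rad/s): [2.57, 2.57, 3.14, 3.14, 3.14, 3.14].

### API

Orientations are given as a unit quaternion [x, y, z, w].
In Python, from station import * gives the robot as it stands.
- The arm moves only by the shell command python3 -m crank 'ROWS'. ROWS is text: rows parted by semicolons, each of 7 numbers parted by spaces: the turn, a rotation vector about the tool's x, y, z in rad, then the shift along the tool's x, y, z in cm, then the opening, from 0 (shut) to 1 (fully open). In form: ax ay az tx ty tz claw; .... A call has 1 to 8 rows; each row shifts and turns the commanded pose from where the row before left it, along the tool's axes as they then stand; what a row does not reach is not made up. A row lasts 1/12 s, in which the tool goes at most 41.7 mm and 7.16 degrees, less where a joint would pass 70% of its speed; a pose out of reach is approached as far as the arm can. A call with a gripper value outside its range is refused whole. The fingers move at their own pace and stop on an object; the grip force is fixed at half the most. Time passes only in rows, so rows that do not move let the fingers close. It gives the time, the measured TCP pose, the force and the opening at its end, in the units of the state.
- state(): the state, without advancing time (a new reading comes with each control period).
- get_image(name): name is "side" or "top"; returns a dict with "image" (384x512x3 uint8, red, green, blue), "fx", "fy", "cx", "cy" (pixels), "k1" (the pictures are not rectified: a ray, as slopes to the right and down, at radius r is drawn at 1 + k1 r^2 times it, then the intrinsics apply), "world_from_camera" (4x4, takes a point from camera to world coordinates). Camera axes: x right, y up, looking along -z (the intrinsics and any distortion apply to the point x, -y, -z); pixel columns grow to the right and rows downward; lengths in m; the calibration is good to about 2 mm. A picture is of the moment at which its call begins. There is no depth.
- finish_job(): hands the job in, once; it reports no verdict.
The state is a dict: "t": time; "q": joint angles; "qvel": joint speeds; "tau": joint torques, N m; "tcp_pos": TCP position; "eef_rot": TCP orientation; "wrist_force": force on the tool from outside, world axes, zero at the start; "torque": the same for the moment, N m; "opening": finger opening in m.
Only numpy, scipy, OpenCV 4.12 (cv2) and the standard library are available. Lean on these libraries where they do the work, as an engineer would, in place of code of your own. Each camera call takes 0.05 s, during which the arm holds its last target.

## Working session

There is one attempt and no reset: what is moved stays moved. The work goes in short steps, Python scripts to look and compute and a shell command to move; the robot and the scene stay as the last step left them, time stands still between calls to the robot, and variables do not carry over. Pictures are saved under pics/ and viewed, and the job is handed in when it is done.

```bash
mkdir -p pics; ls
python3 - <<'E'
from station import *
import cv2
s=state();print(s)
for n in("side","top"):
    d=get_image(n);cv2.imwrite(f"pics/{n}0.png",d["image"][...,::-1]);print(n,d["fx"],d["fy"],d["cx"],d["cy"],d["k1"],d["world_from_camera"])
E
```

```text
pics
{'t': 0.0, 'q': array([-1.32598894e+00,  3.20289617e-01,  1.56571856e+00,  7.49364605e-06,
        1.25738600e+00, -1.99871777e-02]), 'qvel': array([-1.65312836e-03, -3.89878928e-04, -5.96237270e-04,  2.47283197e-03,
        1.60094791e-05, -7.41269075e-04]), 'tau': array([ 1.50184365e-03, -4.15521741e+01, -2.34162730e+01,  1.15294538e-04,
        8.34311591e-03,  7.26735578e-07]), 'tcp_pos': array([ 0.15038256, -0.5545114 ,  0.24946819]), 'eef_rot': array([ 9.91248026e-01,  1.32009618e-01, -9.75005254e-05, -8.95473655e-04]), 'wrist_force': array([-1.32801269,  0.76190512,  0.43766992]), 'torque': array([-0.01529192, -0.01418478, -0.01869933]), 'opening': 0.08562774082320503}
side 434.5007092533541 434.5007092533541 254.27345205839387 192.18528733134102 -0.16024739919220587 [[-0.82227197  0.27018189 -0.50086979 -0.02401901]
 [-0.56854967 -0.42851604  0.70222879  0.74179524]
 [-0.02490123  0.86219241  0.50596855  0.63555228]
 [ 0.          0.          0.          1.        ]]
top 407.8932175343716 407.8932175343716 262.00540857881793 195.02295431435783 -0.09506920919925088 [[-0.0222924   0.99645704 -0.08109508  0.4074793 ]
 [-0.99965394 -0.02334989 -0.01211506 -0.0125828 ]
 [-0.0139657   0.08079695  0.99663274  1.27861756]
 [ 0.          0.          0.          1.        ]]
```

View pics/side0.png

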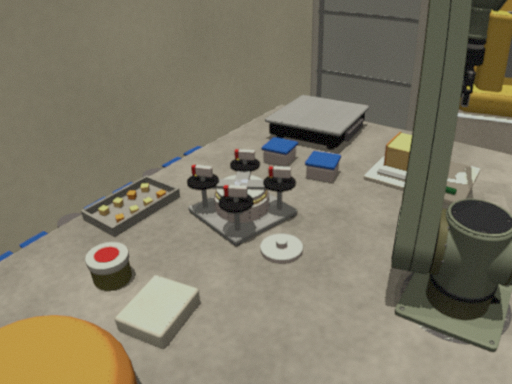

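View pics/top0.png

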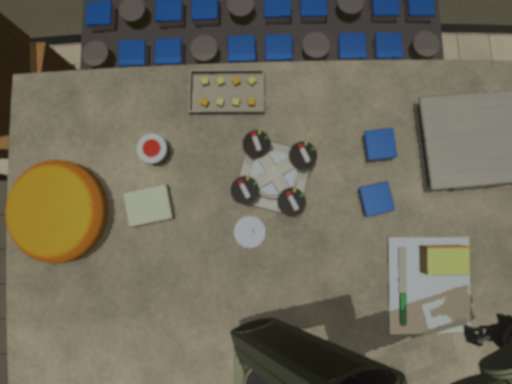

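```bash
cat > h.py <<'E'
from station import *
import cv2,numpy as np
def ray(d,u,v):
    u=np.asarray(u,float);v=np.asarray(v,float)
    K=np.array([[d["fx"],0,d["cx"]],[0,d["fy"],d["cy"]],[0,0,1.]])
    p=cv2.undistortPoints(np.stack([u,v],-1).reshape(-1,1,2),K,np.array([d["k1"],0,0,0,0.]),).reshape(-1,2)
    T=d["world_from_camera"];r=np.c_[p[:,0],-p[:,1],-np.ones(len(p))]@T[:3,:3].T
    return T[:3,3],r
def onz(d,u,v,z):
    o,r=ray(d,u,v);return o+r*((z-o[2])/r[:,2])[:,None]
def tri(d1,p1,d2,p2):
    o1,r1=ray(d1,[p1[0]],[p1[1]]);o2,r2=ray(d2,[p2[0]],[p2[1]])
    A=np.c_[r1[0],-r2[0]];t=np.linalg.lstsq(A,o2-o1,rcond=None)[0]
    a=o1+r1[0]*t[0];b=o2+r2[0]*t[1];return (a+b)/2,np.linalg.norm(a-b)
def blobs(im,kind,box,mn=3):
    hsv=cv2.cvtColor(im,cv2.COLOR_RGB2HSV);H,S,V=[hsv[...,i].astype(int) for i in range(3)]
    m={"red":((H<8)|(H>172))&(S>150)&(V>70),"yellow":(H>22)&(H<35)&(S>120)&(V>80),"green":(H>45)&(H<85)&(S>100)&(V>40),
       "black":(V<55),"white":(S<40)&(V>150)}[kind]
    mm=np.zeros(m.shape,np.uint8);x0,y0,x1,y1=box;mm[y0:y1,x0:x1]=m[y0:y1,x0:x1]
    n,l,st,c=cv2.connectedComponentsWithStats(mm)
    return [(round(c[i][0],1),round(c[i][1],1),int(st[i][4])) for i in range(1,n) if st[i][4]>=mn]
def crop(d,box,f,name):
    x0,y0,x1,y1=box;cv2.imwrite(name,cv2.resize(d["image"][y0:y1,x0:x1,::-1],None,fx=f,fy=f,interpolation=cv2.INTER_CUBIC))
E
python3 - <<'E'
from h import *
bt=(225,120,325,220);bs=(180,140,310,240)
t=get_image("top");s=get_image("side")
crop(t,bt,6,"pics/t1.png");crop(s,bs,6,"pics/s1.png")
for k in("red","yellow","green","black","white"):
    print(k,blobs(t["image"],k,bt),'\n   ',blobs(s["image"],k,bs))
E
```

```text
red [(np.float64(253.0), np.float64(133.0), 13), (np.float64(299.8), np.float64(145.3), 15), (np.float64(239.9), np.float64(180.9), 12), (np.float64(288.0), np.float64(193.0), 13)] 
    [(np.float64(236.0), np.float64(153.0), 21), (np.float64(193.1), np.float64(169.1), 25), (np.float64(270.3), np.float64(171.1), 30), (np.float64(225.6), np.float64(190.0), 34)]
yellow [(np.float64(258.7), np.float64(132.4), 10), (np.float64(305.0), np.float64(144.0), 9), (np.float64(247.0), np.float64(178.5), 6), (np.float64(293.8), np.float64(189.8), 6)] 
    []
green [(np.float64(265.7), np.float64(137.3), 3), (np.float64(312.5), np.float64(148.5), 4)] 
    []
black [(np.float64(255.5), np.float64(146.0), 269), (np.float64(301.3), np.float64(157.4), 225)] 
    [(np.float64(305.8), np.float64(140.3), 13), (np.float64(244.6), np.float64(165.0), 255), (np.float64(202.3), np.float64(182.3), 326), (np.float64(278.8), np.float64(183.9), 347), (np.float64(235.4), np.float64(204.2), 446), (np.float64(292.2), np.float64(216.0), 4)]
white [(np.float64(256.3), np.float64(142.3), 28), (np.float64(304.6), np.flo
[... 774 characters left out ...]
), (np.float64(182.4), np.float64(213.7), 9), (np.float64(188.0), np.float64(215.7), 3), (np.float64(215.3), np.float64(220.5), 175), (np.float64(265.6), np.float64(220.5), 161), (np.float64(188.9), np.float64(226.1), 198), (np.float64(308.4), np.float64(217.4), 8), (np.float64(306.2), np.float64(224.0), 4), (np.float64(302.6), np.float64(225.6), 5), (np.float64(205.0), np.float64(226.7), 3), (np.float64(284.2), np.float64(235.0), 350), (np.float64(201.7), np.float64(230.7), 14), (np.float64(208.7), np.float64(229.3), 3), (np.float64(186.4), np.float64(236.7), 19), (np.float64(201.2), np.float64(238.2), 5), (np.float64(204.8), np.float64(238.8), 4), (np.float64(214.5), np.float64(238.8), 4)]
```

View pics/t1.png

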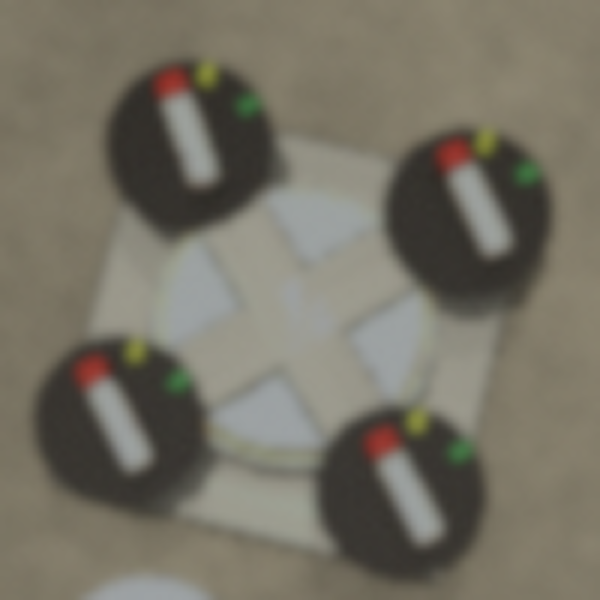

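View pics/s1.png

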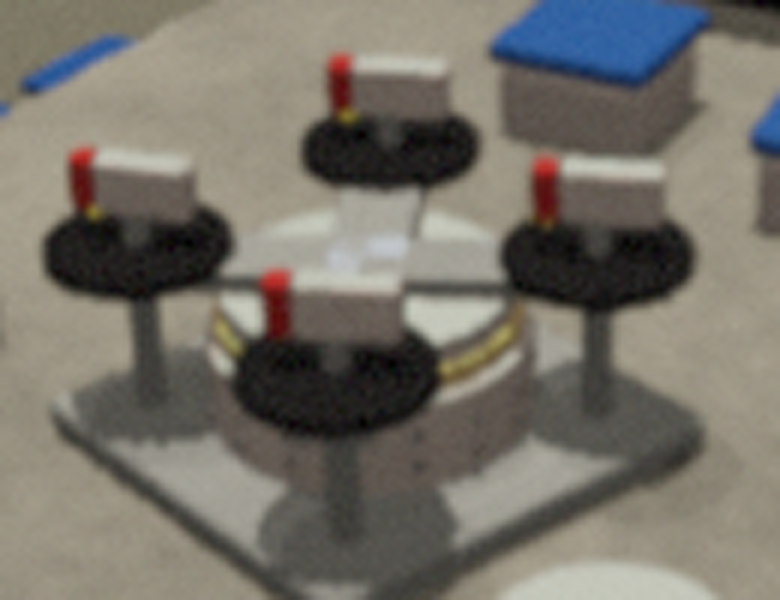

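```bash
cat >> h.py <<'E'
def bars(t,box=(225,120,325,220),cent=None,z=.142):
    """red tip centroid & bar fit on top view"""
    im=cv2.resize(t["image"],None,fx=4,fy=4,interpolation=cv2.INTER_CUBIC)
    hsv=cv2.cvtColor(im,cv2.COLOR_RGB2HSV);H,S,V=[hsv[...,i].astype(int) for i in range(3)]
    red=((H<8)|(H>172))&(S>130)&(V>80); wh=(S<70)&(V>110)
    m=((red|wh)).astype(np.uint8); out=[]
    for c in cent:
        mk=np.zeros(m.shape,np.uint8);cv2.circle(mk,(int(c[0]*4+1.5),int(c[1]*4+1.5)),46,1,-1)
        n,l,st,ce=cv2.connectedComponentsWithStats(m*mk)
        rr=(red*mk)>0; ys,xs=np.nonzero(rr)
        if len(xs)<20: out.append(None);continue
        lab=np.bincount(l[rr]).argmax(); ys2,xs2=np.nonzero(l==lab)
        P=onz(t,(xs2-1.5)/4,(ys2-1.5)/4,z)[:,:2]; R=onz(t,(xs-1.5)/4,(ys-1.5)/4,z)[:,:2].mean(0)
        (cx,cy),(w,h),a=cv2.minAreaRect((P*1000).astype(np.float32))
        u=np.linalg.svd(P-P.mean(0),full_matrices=False)[2][0]
        if u@(R-P.mean(0))<0:u=-u
        out.append((np.array([cx,cy])/1000,sorted((w,h)),np.arctan2(u[1],u[0])))
    return out
E
python3 - <<'E'
from h import *
t=get_image("top");s=get_image("side")
ct=[(256.6,144.2),(303.2,155.8),(292,202),(245,190.3)]
cs=[(202.7,182.3),(245,165),(279.5,183.5),(235.5,203.5)]
bt=(225,120,325,220);bs=(180,140,310,240)
def dial(d,c,thr,r,f=4):
    im=cv2.resize(d["image"],None,fx=f,fy=f,interpolation=cv2.INTER_CUBIC).max(2)
    mk=np.zeros(im.shape,np.uint8);cv2.circle(mk,(int(c[0]*f+1.5),int(c[1]*f+1.5)),int(r*f),255,-1)
    m=((im<thr)&(mk>0)).astype(np.uint8);m=cv2.morphologyEx(m,cv2.MORPH_OPEN,np.ones((7,7),np.uint8))
    cn=max(cv2.findContours(m,0,1)[0],key=cv2.contourArea);h=cv2.convexHull(cn)
    e=cv2.fitEllipse(h);return (np.array(e[0])-1.5)/f,np.array(e[1])/f
# check heights: triangulate dial centres
D=[]
for i in range(4):
    a,ea=dial(t,ct[i],75,17);b,eb=dial(s,cs[i],50,17)
    p,e=tri(t,a,s,b);w=onz(t,[a[0]],[a[1]],.102)[0];D.append(w)
    print(i+1,a.round(1),ea.round(1),b.round(1),eb.round(1),'tri',p.round(4),e.round(4),'onz',w.round(4))
D=np.array(D)[:,:2];print('centre',D.mean(0));
q=np.array([[70,70],[70,-70],[-70,-70],[-70,70]])/1000
A=D-D.mean(0);yaw=np.arctan2((q[:,0]*A[:,1]-q[:,1]*A[:,0]).sum(),(q*A).sum());print('yaw',yaw)
for i,b in enumerate(bars(t,cent=ct)):
    print(i+1,b, 'q',.75-(b[2]-yaw))
# red tops triangulated: top row of red blob in side
rt=blobs(t["image"],"red",bt);rs=blobs(s["image"],"red",bs)
for a in rt:
    w=[tri(t,a[:2],s,b[:2]) for b in rs];k=min(w,key=lambda x:x[1]);print('red',k[0].round(3),k[1].round(4))
E
```

```text
1 [256.2 144.1] [27.2 27.4] [202.8 181.5] [16.8 30.8] tri [0.6555 0.0161 0.0941] 0.0016 onz [0.6532 0.0155 0.102 ]
2 [302.9 155.8] [26.2 29.5] [244.7 164.5] [12.5 29.5] tri [ 0.618  -0.1197  0.0949] 0.0039 onz [ 0.6151 -0.1201  0.102 ]
3 [291.4 202.1] [26.6 27.9] [278.8 183.3] [16.8 31.9] tri [ 0.4831 -0.0819  0.0934] 0.0046 onz [ 0.4806 -0.0826  0.102 ]
4 [244.7 190.6] [26.6 28.9] [235.4 202.6] [20.5 33.7] tri [0.52   0.0532 0.0941] 0.0047 onz [0.5173 0.0515 0.102 ]
centre [ 0.56656439 -0.03395264]
yaw -0.26798186449968564
1 (array([0.6743075 , 0.02268943]), [4.575979709625244, 17.056039810180664], np.float64(-1.2644141361845644)) q 1.7464322716848788
2 (array([ 0.63726056, -0.10951952]), [6.696342945098877, 16.270713806152344], np.float64(-1.200358216752512)) q 1.6823763522528263
3 (array([ 0.5039075 , -0.07154199]), [9.959722518920898, 16.657787322998047], np.float64(-1.1030934255241096)) q 1.585111561024424
4 (array([0.54012091, 0.06247363]), [7.2133049964904785, 16.62433433532715], np.float64(2.0620650875953057)) q -1.5800469520949916
red [0.68  0.023 0.127] 0.001
red [ 0.641 -0.11   0.128] 0.0004
red [0.543 0.063 0.126] 0.0009
red [ 0.505 -0.072  0.127] 0.0
```

```bash
python3 - <<'E'
s=open('h.py').read()
s=s.replace("m=((red|wh)).astype(np.uint8); out=[]","m=cv2.morphologyEx((red|wh).astype(np.uint8),cv2.MORPH_CLOSE,np.ones((7,7),np.uint8)); out=[]")
open('h.py','w').write(s+'''
CT=[(256.6,144.2),(303.2,155.8),(292,202),(245,190.3)]
def meas(yaw=-.268,only=range(4)):
    t=get_image("top")
    for i in only:
        b=bars(t,cent=[CT[i]])[0]
        if b: print(i+1,b[0].round(4),np.round(b[1],1),'dir',round(b[2],3),'q',round(.75-(b[2]-yaw),3))
    return t
''')
E
python3 - <<'E'
from h import *
t=meas()
E
```

```text
1 [0.6525 0.0146] [17.  51.3] dir 0.314 q 0.168
2 [ 0.616  -0.1192] [16.2 53.4] dir 0.429 q 0.053
3 [ 0.4827 -0.0817] [16.6 56.8] dir 0.457 q 0.025
4 [0.5186 0.0526] [16.6 54.5] dir 0.451 q 0.031
```

```bash
cat >> h.py <<'E'
ST={1:(.6535,.0156),2:(.6164,-.1194),3:(.4815,-.0824),4:(.5185,.0526)}
from scipy.spatial.transform import Rotation as Ro
def go(x,y,z,psi):
    s=state();R=Ro.from_quat(s["eef_rot"])
    T=Ro.from_matrix(np.array([[np.cos(psi),np.sin(psi),0],[np.sin(psi),-np.cos(psi),0],[0,0,-1.]]))
    d=R.inv().apply(np.array([x,y,z])-s["tcp_pos"])*100
    x_=R.as_matrix()[:,0]
    print("t",round(s["t"],2),"pos",s["tcp_pos"].round(4),"psi",round(np.arctan2(x_[1],x_[0]),3),"q6",s["q"][5].round(2),"F",s["wrist_force"].round(1),"op",round(s["opening"],4))
    print(" shift cm (tool)",d.round(2)," turn rotvec",(R.inv()*T).as_rotvec().round(3))
def gow(n,z,d): go(*ST[n],z,d+np.pi)
E
python3 -m crank '0 0 0 3.17 -2.09 0 1;0 0 0 3.17 -2.09 0 1;0 0 0 3.17 -2.09 0 1;0 0 0 3.17 -2.09 0 1;0 0 0 3.17 -2.09 0 1;0 0 0 3.17 -2.09 0 1;0 0 0 3.17 -2.09 0 1;0 0 0 3.17 -2.09 0 1'; python3 -c "
from h import *
gow(1,.25,.314)"
```

```text
t: 1.02
tcp_pos: [0.3524, -0.3257, 0.2505]
eef_rot: [0.991, 0.132, 0.0, 0.0]
wrist_force: [0.4, -0.8, -0.5]
opening: 0.0854
t 1.02 pos [ 0.3524 -0.3257  0.2505] psi 0.265 q6 0.54 F [ 0.4 -0.8 -0.5] op 0.0854
 shift cm (tool) [ 37.99 -25.07   0.05]  turn rotvec [-0.000e+00 -1.000e-03  3.092e+00]
```

```bash
python3 -m crank '0 0 0 3.17 -2.09 0 1;0 0 0 3.17 -2.09 0 1;0 0 0 3.17 -2.09 0 1;0 0 0 3.17 -2.09 0 1;0 0 0 3.17 -2.09 0 1;0 0 0 3.17 -2.09 0 1;0 0 0 3.17 -2.09 0 1;0 0 0 3.17 -2.09 0 1' >/dev/null; python3 -m crank '0 0 0 3.17 -2.09 0 1;0 0 0 3.17 -2.09 0 1;0 0 0 3.17 -2.09 0 1;0 0 0 3.17 -2.09 0 1;0 0 -0.12 0 0 0.2 1;0 0 -0.12 0 0 0.2 1;0 0 -0.12 0 0 0.2 1;0 0 -0.12 0 0 0.2 1'; python3 -c "
from h import *
gow(1,.25,.314)"
```

```text
t: 2.35
tcp_pos: [0.6531, 0.0149, 0.2418]
eef_rot: [0.93, 0.367, -0.0, -0.0]
wrist_force: [-0.3, 0.4, 0.7]
opening: 0.0854
t 2.35 pos [0.6531 0.0149 0.2418] psi 0.751 q6 0.82 F [-0.3  0.4  0.7] op 0.0854
 shift cm (tool) [ 0.08 -0.03 -0.82]  turn rotvec [-1.000e-03 -0.000e+00 -2.704e+00]
```

```bash
python3 -m crank '0 0 -0.12 0 0 0.2 1;0 0 -0.12 0 0 0.2 1;0 0 -0.12 0 0 0.2 1;0 0 -0.12 0 0 0.2 1;0 0 -0.12 0 0 0.2 1;0 0 -0.12 0 0 0.2 1;0 0 -0.12 0 0 0.2 1;0 0 -0.12 0 0 0.2 1'  >/dev/null; python3 -m crank '0 0 -0.12 0 0 0.2 1;0 0 -0.12 0 0 0.2 1;0 0 -0.12 0 0 0.2 1;0 0 -0.12 0 0 0.2 1;0 0 -0.12 0 0 0.2 1;0 0 -0.12 0 0 0.2 1;0 0 -0.12 0 0 0.2 1;0 0 -0.12 0 0 0.2 1' ; python3 -c "
from h import *
gow(1,.18,.314)"
```

```text
t: 3.68
tcp_pos: [0.653, 0.0144, 0.2101]
eef_rot: [0.233, 0.972, -0.0, -0.0]
wrist_force: [0.1, 0.5, -0.0]
opening: 0.0854
t 3.68 pos [0.653  0.0144 0.2101] psi 2.671 q6 -1.1 F [ 0.1  0.5 -0. ] op 0.0854
 shift cm (tool) [0.01 0.13 3.01]  turn rotvec [-0.    -0.    -0.785]
```

```bash
python3 -m crank '0 0 -0.12 0 0 0.5 0.6;0 0 -0.12 0 0 0.5 0.6;0 0 -0.12 0 0 0.5 0.6;0 0 -0.12 0 0 0.5 0.6;0 0 -0.12 0 0 0.5 0.6;0 0 -0.12 0 0 0.5 0.6;0 0 -0.065 -0.08 0.1 0 0.6;0 0 0 0 0 0 0.6';python3 - <<'E'
from h import *
gow(1,.129,.314)
t=get_image("top");s=get_image("side")
crop(s,(150,60,330,240),4,"pics/s2.png");crop(t,(200,100,330,220),5,"pics/t2.png")
E
```

```text
t: 4.35
tcp_pos: [0.6534, 0.0156, 0.1798]
eef_rot: [-0.154, 0.988, 0.0, -0.0]
wrist_force: [0.5, 0.5, 0.6]
opening: 0.0513
t 4.35 pos [0.6534 0.0156 0.1798] psi -2.832 q6 -1.87 F [0.5 0.5 0.6] op 0.0513
 shift cm (tool) [-0.02 -0.01  5.08]  turn rotvec [ 0.    -0.001 -0.005]
```

View pics/s2.png

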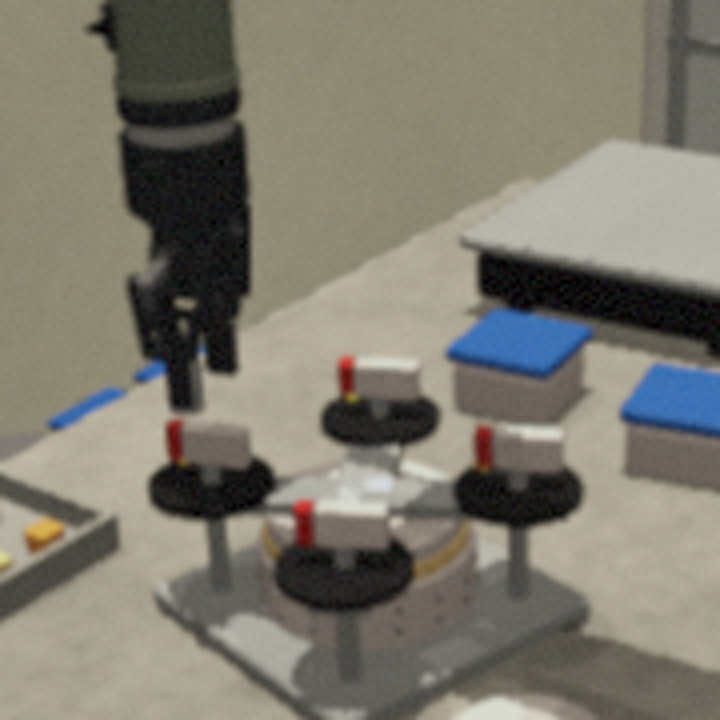

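View pics/t2.png

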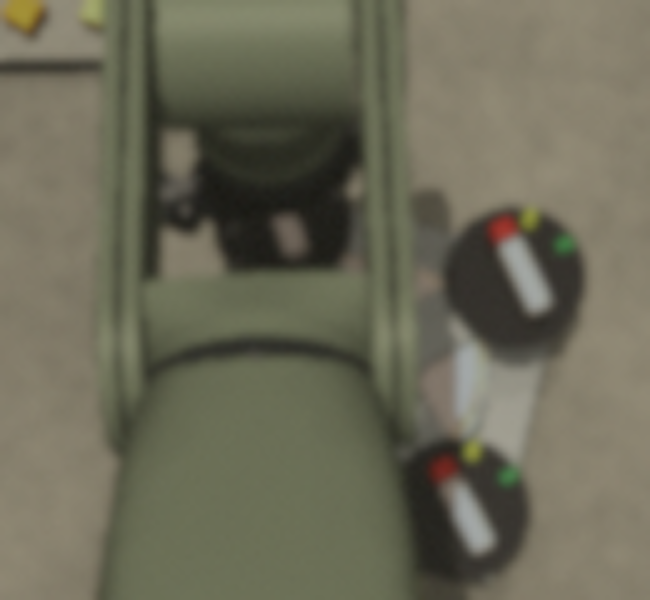

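The side picture shows one fingertip on either side of handle 1's bar, tips at crop pixels (185,405) and (222,370), and all bystanders in place. Next I descend and pinch.

```bash
python3 -m crank '0 0 0 0 0 2 0.6;0 0 0 0 0 2 0.6;0 0 0 0 0 1 0.6;0 0 0 0 0 0 0;0 0 0 0 0 0 0;0 0 0 0 0 0 0;0 0 0 0 0 0 0;0 0 0 0 0 0 0';python3 -c "
from h import *
gow(1,.129,-.268)"
```

```text
t: 5.12
tcp_pos: [0.6543, 0.0158, 0.1316]
eef_rot: [-0.153, 0.988, -0.0, 0.001]
wrist_force: [-0.9, 1.2, 1.1]
opening: 0.0131
t 5.12 pos [0.6543 0.0158 0.1316] psi -2.833 q6 -1.87 F [-0.9  1.2  1.1] op 0.0131
 shift cm (tool) [0.08 0.01 0.26]  turn rotvec [0.    0.003 0.576]
```

```bash
python3 -m crank '0 0 0.115 0 0 0 0;0 0 0.115 0 0 0 0;0 0 0.115 0 0 0 0;0 0 0.115 0 0 0 0;0 0 0.115 0 0 0 0;0 0 0 0 0 0 0;0 0 0 0 0 0 0';python3 -c "
from h import *
gow(1,.129,-.268)"
```

```text
t: 5.7
tcp_pos: [0.6542, 0.0162, 0.1316]
eef_rot: [0.132, 0.991, 0.001, 0.001]
wrist_force: [-0.6, 3.2, 4.0]
opening: 0.013
t 5.7 pos [0.6542 0.0162 0.1316] psi 2.877 q6 -1.3 F [-0.6  3.2  4. ] op 0.013
 shift cm (tool) [ 0.05 -0.07  0.26]  turn rotvec [0.002 0.002 0.004]
```

```bash
python3 -m crank '0 0 0 0 0 0 0.6;0 0 0 0 0 0 0.6;0 0 0 0 0 0 0.6;0 0 0 0 0 -2 0.6;0 0 0 0 0 -3 0.6;0 0 0 2.82 -2.81 0 0.6;0 0 0 2.82 -2.81 0 0.6;0 0 0 2.82 -2.81 0 0.6' >/dev/null; python3 -m crank '0 0 0 2.82 -2.81 0 0.6;0 0 0 2.82 -2.81 0 0.6;0 0 -0.12 0 0 0 0.6;0 0 -0.12 0 0 0 0.6;0 0 -0.12 0 0 0 0.6;0 0 -0.12 0 0 0 0.6;0 0 -0.12 0 0 0 0.6;0 0 -0.12 0 0 0 0.6'; python3 -c "
from h import *
gow(3,.13,.457)
t=meas(); crop(t,(200,100,330,220),5,'pics/t3.png')"
```

```text
t: 7.03
tcp_pos: [0.4802, -0.0832, 0.1802]
eef_rot: [-0.228, 0.974, -0.0, -0.0]
wrist_force: [-0.1, -0.5, 0.0]
opening: 0.0507
t 7.03 pos [ 0.4802 -0.0832  0.1802] psi -2.682 q6 -2.22 F [-0.1 -0.5  0. ] op 0.0507
 shift cm (tool) [-0.15  0.01  5.02]  turn rotvec [-0.    -0.001  0.003]
1 [0.6527 0.0169] [17.8 52.8] dir -0.277 q 0.759
2 [ 0.616  -0.1195] [16.5 53.7] dir 0.433 q 0.049
4 [0.519  0.0517] [16.9 54.6] dir 0.448 q 0.034
```

View pics/t3.png

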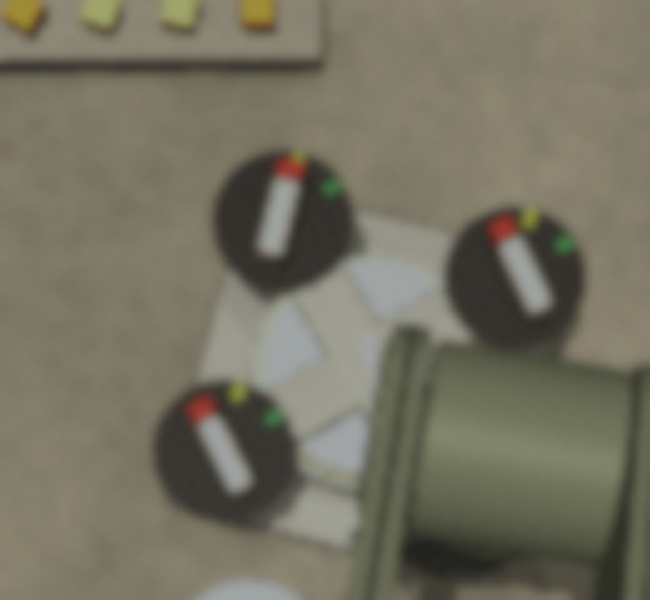

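Handle 1's red end at crop (288,167) now covers its yellow mark (300,157), measured q about 0.76. The others are unchanged. Next is handle 3.

```bash
python3 -m crank '0 0 0 -0.15 0 2 0.6;0 0 0 0 0 2 0.6;0 0 0 0 0 0.9 0.6;0 0 0 0 0 0 0;0 0 0 0 0 0 0;0 0 0 0 0 0 0;0 0 0 0 0 0 0;0 0 0 0 0 0 0';python3 -c "
from h import *
gow(3,.129,-.268)"
```

```text
t: 7.75
tcp_pos: [0.4824, -0.0821, 0.1323]
eef_rot: [-0.224, 0.974, -0.0, 0.001]
wrist_force: [-0.9, 1.7, 2.5]
opening: 0.0133
t 7.75 pos [ 0.4824 -0.0821  0.1323] psi -2.689 q6 -2.22 F [-0.9  1.7  2.5] op 0.0133
 shift cm (tool) [0.09 0.01 0.33]  turn rotvec [-0.     0.002  0.721]
```

```bash
python3 -m crank '0 0 0.12 0 0 0 0;0 0 0.12 0 0 0 0;0 0 0.12 0 0 0 0;0 0 0.12 0 0 0 0;0 0 0.12 0 0 0 0;0 0 0.12 0 0 0 0;0 0 0 0 0 0 0;0 0 0 0 0 0 0';python3 -c "
from h import *
gow(3,.129,-.268)"
```

```text
t: 8.42
tcp_pos: [0.4823, -0.0817, 0.1323]
eef_rot: [0.132, 0.991, 0.0, 0.001]
wrist_force: [-0.5, 4.2, 5.4]
opening: 0.0128
t 8.42 pos [ 0.4823 -0.0817  0.1323] psi 2.877 q6 -1.5 F [-0.5  4.2  5.4] op 0.0128
 shift cm (tool) [ 0.06 -0.09  0.33]  turn rotvec [0.001 0.001 0.003]
```

```bash
python3 -m crank '0 0 0 0 0 0 0.6;0 0 0 0 0 0 0.6;0 0 0 0 0 0 0.6;0 0 0 0 0 -2 0.6;0 0 0 0 0 -3 0.6;0 0 0 -3.48 0 0 0.6;0 0 0 -3.48 0 0 0.6;0 0 0 -3.48 0 0 0.6' >/dev/null; python3 -m crank '0 0 0 -3.48 -0.1 0 0.6;0 0 -0.116 0 0 0 0.6;0 0 -0.116 0 0 0 0.6;0 0 -0.116 0 0 0 0.6;0 0 -0.116 0 0 0 0.6;0 0 -0.116 0 0 0 0.6;0 0 -0.116 0 0 0 0.6;0 0 0 0 0 0 0.6'; python3 -c "
from h import *
gow(2,.13,.43)
t=meas(); crop(t,(200,100,330,220),5,'pics/t4.png')
s=get_image('side');crop(s,(150,60,330,240),4,'pics/s4.png')"
```

```text
t: 9.75
tcp_pos: [0.6157, -0.1202, 0.1808]
eef_rot: [-0.214, 0.977, -0.0, -0.0]
wrist_force: [-0.4, -0.6, -0.7]
opening: 0.0511
t 9.75 pos [ 0.6157 -0.1202  0.1808] psi -2.71 q6 -2.21 F [-0.4 -0.6 -0.7] op 0.0511
 shift cm (tool) [-0.1   0.04  5.08]  turn rotvec [-0.    -0.001  0.002]
1 [0.6526 0.0167] [17.9 52.8] dir -0.277 q 0.759
4 [0.5189 0.0518] [16.6 54.6] dir 0.448 q 0.034
```

View pics/s4.png

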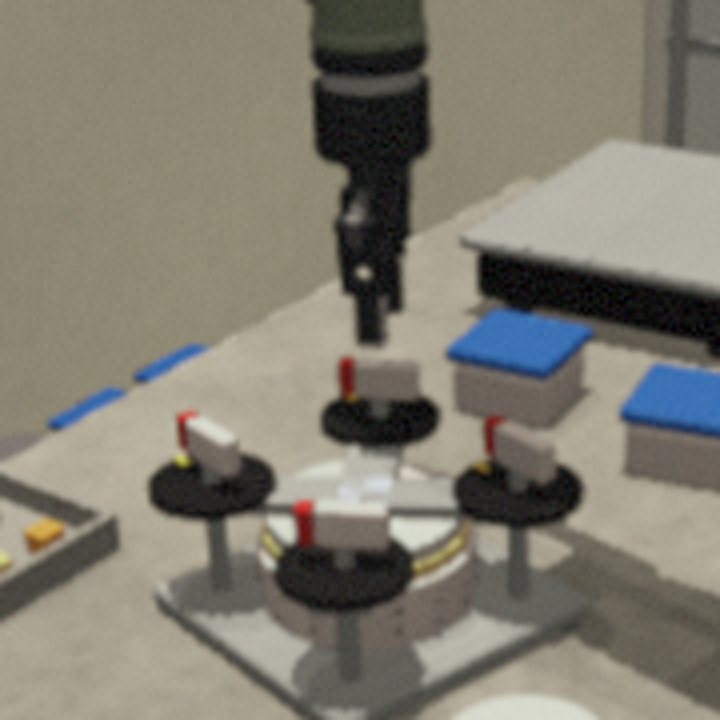

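View pics/t4.png

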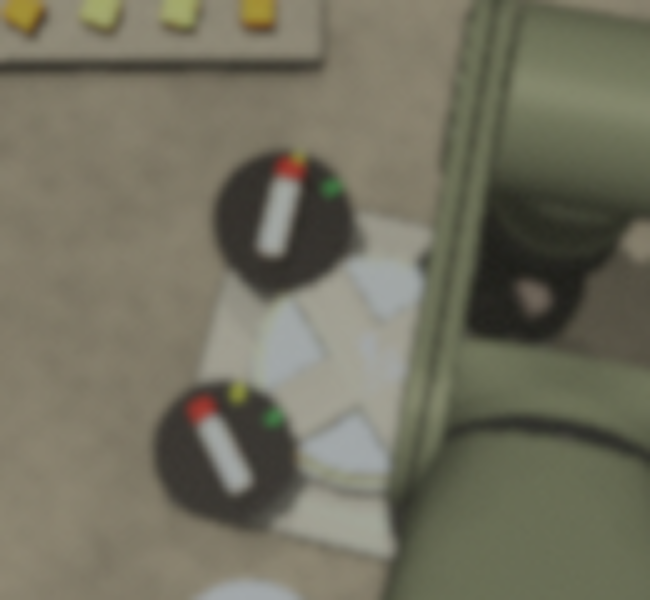

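Side view: handle 3 (bar at (520,450)) is turned like handle 1, with its red end at the yellow mark (485,467). The gripper hangs over handle 2 at (370,340). Next is handle 2.

```bash
python3 -m crank '0 0 0 -0.05 0.04 2 0.6;0 0 0 0 0 2 0.6;0 0 0 0 0 0.9 0.6;0 0 0 0 0 0 0;0 0 0 0 0 0 0;0 0 0 0 0 0 0;0 0 0 0 0 0 0;0 0 0 0 0 0 0';python3 -c "
from h import *
gow(2,.129,-.268)"
```

```text
t: 10.52
tcp_pos: [0.6168, -0.1194, 0.1335]
eef_rot: [-0.213, 0.977, -0.0, 0.001]
wrist_force: [0.7, -0.0, 1.5]
opening: 0.0129
t 10.52 pos [ 0.6168 -0.1194  0.1335] psi -2.713 q6 -2.21 F [ 0.7 -0.   1.5] op 0.0129
 shift cm (tool) [0.04 0.02 0.45]  turn rotvec [-0.001  0.002  0.697]
```

```bash
python3 -m crank '0 0 0.116 0 0 0 0;0 0 0.116 0 0 0 0;0 0 0.116 0 0 0 0;0 0 0.116 0 0 0 0;0 0 0.116 0 0 0 0;0 0 0.116 0 0 0 0;0 0 0 0 0 0 0;0 0 0 0 0 0 0';python3 -c "
from h import *
gow(2,.129,-.268)"
```

```text
t: 11.18
tcp_pos: [0.6168, -0.1187, 0.1335]
eef_rot: [0.132, 0.991, 0.0, 0.001]
wrist_force: [-0.4, 3.4, 4.8]
opening: 0.0131
t 11.18 pos [ 0.6168 -0.1187  0.1335] psi 2.877 q6 -1.52 F [-0.4  3.4  4.8] op 0.0131
 shift cm (tool) [ 0.02 -0.08  0.45]  turn rotvec [0.001 0.002 0.004]
```

```bash
python3 -m crank '0 0 0 0 0 0 0.6;0 0 0 0 0 0 0.6;0 0 0 0 0 0 0.6;0 0 0 0 0 -2 0.6;0 0 0 0 0 -2.7 0.6;0 0 0 2.79 2.79 0 0.6;0 0 0 2.79 2.79 0 0.6;0 0 0 2.79 2.79 0 0.6' >/dev/null; python3 -m crank '0 0 0 2.79 2.79 0 0.6;0 0 0 2.79 2.79 0 0.6;0 0 -0.119 0 0 0 0.6;0 0 -0.119 0 0 0 0.6;0 0 -0.119 0 0 0 0.6;0 0 -0.119 0 0 0 0.6;0 0 -0.119 0 0 0 0.6;0 0 -0.119 0 0 0 0.6'; python3 -c "
from h import *
gow(4,.13,.448)
t=meas(); crop(t,(200,100,330,220),5,'pics/t5.png')"
```

```text
t: 12.52
tcp_pos: [0.5182, 0.0518, 0.1791]
eef_rot: [-0.225, 0.974, -0.0, -0.0]
wrist_force: [0.1, -0.4, 0.4]
opening: 0.0513
t 12.52 pos [0.5182 0.0518 0.1791] psi -2.687 q6 -1.95 F [ 0.1 -0.4  0.4] op 0.0513
 shift cm (tool) [-0.06  0.06  4.91]  turn rotvec [-0.    -0.     0.006]
1 [0.6532 0.0149] [18.  50.2] dir -0.298 q 0.78
2 [ 0.6154 -0.1177] [17.1 52.6] dir -0.266 q 0.748
3 [ 0.4826 -0.0818] [16.6 56.1] dir -0.276 q 0.758
```

View pics/t5.png

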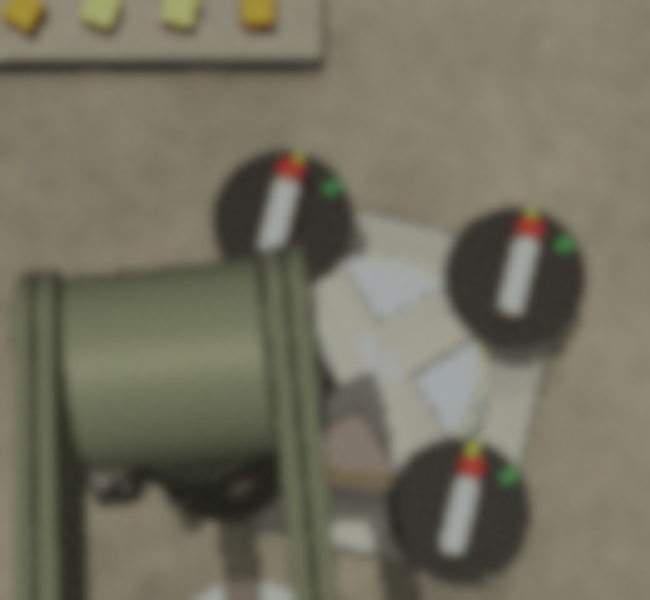

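Handles 2 (530,228) and 3 (472,465) sit on their yellow marks, and so does handle 1 (its bar is partly hidden here). Next is handle 4.

```bash
python3 -m crank '0 0 0 -0.04 0.04 2 0.6;0 0 0 0 0 2 0.6;0 0 0 0 0 0.9 0.6;0 0 0 0 0 0 0;0 0 0 0 0 0 0;0 0 0 0 0 0 0;0 0 0 0 0 0 0;0 0 0 0 0 0 0';python3 -c "
from h import *
gow(4,.129,-.268)"
```

```text
t: 13.23
tcp_pos: [0.5192, 0.0528, 0.1313]
eef_rot: [-0.222, 0.975, -0.0, 0.001]
wrist_force: [0.2, 1.4, 1.5]
opening: 0.0132
t 13.23 pos [0.5192 0.0528 0.1313] psi -2.694 q6 -1.94 F [0.2 1.4 1.5] op 0.0132
 shift cm (tool) [0.07 0.01 0.23]  turn rotvec [0.    0.002 0.715]
```

```bash
python3 -m crank '0 0 0.119 0 0 0 0;0 0 0.119 0 0 0 0;0 0 0.119 0 0 0 0;0 0 0.119 0 0 0 0;0 0 0.119 0 0 0 0;0 0 0.119 0 0 0 0;0 0 0 0 0 0 0;0 0 0 0 0 0 0';python3 -c "
from h import *
gow(4,.129,-.268)"
python3 -m crank '0 0 0 0 0 0 0.6;0 0 0 0 0 0 0.6;0 0 0 0 0 0 0.6;0 0 0 0 0 -2 0.6;0 0 0 0 0 -3 0.6;0 0 0 -3.48 0 0 0.6;0 0 0 -3.48 0 0 0.6;0 0 0 -3.48 0 0 0.6' >/dev/null; python3 -m crank '0 0 0 -3.48 0 0 0.6;0 0 0 0 0 0 0.6;0 0 0 0 0 0 0.6';python3 -c "
from h import *
gow(1,.13,-.277)
t=meas(); crop(t,(200,100,330,220),5,'pics/t6.png')
s=get_image('side');crop(s,(150,60,330,240),4,'pics/s6.png')"
```

```text
t: 13.9
tcp_pos: [0.5191, 0.0534, 0.1313]
eef_rot: [0.132, 0.991, 0.001, 0.001]
wrist_force: [-1.1, 4.1, 4.6]
opening: 0.013
t 13.9 pos [0.5191 0.0534 0.1313] psi 2.877 q6 -1.23 F [-1.1  4.1  4.6] op 0.013
 shift cm (tool) [ 0.04 -0.09  0.23]  turn rotvec [0.002 0.002 0.003]
t: 14.82
tcp_pos: [0.6536, 0.015, 0.1789]
eef_rot: [0.133, 0.991, -0.0, -0.001]
wrist_force: [0.3, -0.4, 0.6]
opening: 0.0509
t 14.82 pos [0.6536 0.015  0.1789] psi 2.874 q6 -1.3 F [ 0.3 -0.4  0.6] op 0.0509
 shift cm (tool) [0.02 0.06 4.89]  turn rotvec [-0.001 -0.001  0.01 ]
2 [ 0.6155 -0.1175] [18.1 52.6] dir -0.267 q 0.749
3 [ 0.483  -0.0832] [17. 54.] dir -0.26 q 0.742
```

View pics/s6.png

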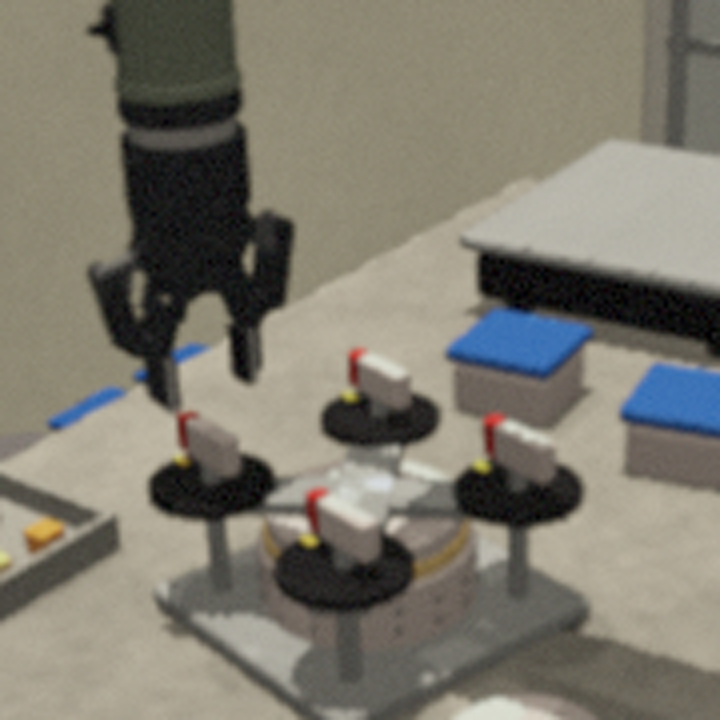

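View pics/t6.png

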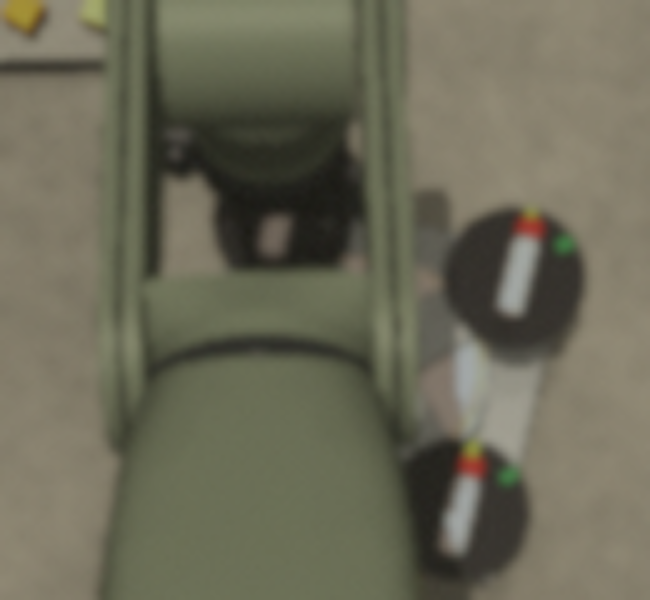

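All four bars look parallel at their yellow marks in the side view, but the arm hides handle 4 from above. I'll step aside for a full look before round two.

```bash
python3 -m crank '0 0 0 0 -3.5 0 0.6;0 0 0 0 -3.5 0 0.6;0 0 0 0 -3.5 0 0.6;0 0 0 0 -3.5 0 0.6;0 0 0 0 0 0 0.6' >/dev/null;python3 -c "
from h import *
gow(1,.13,-.277)
t=meas(); crop(t,(200,100,330,220),5,'pics/t7.png')"
```

```text
t 15.33 pos [ 0.6129 -0.1239  0.1808] psi 2.871 q6 -1.52 F [ 0.5 -0.   0.5] op 0.0513
 shift cm (tool) [-0.19 14.54  5.03]  turn rotvec [-0.003 -0.001  0.007]
1 [0.6525 0.0168] [17.9 53. ] dir -0.274 q 0.756
4 [0.5192 0.0534] [17.9 55.3] dir -0.258 q 0.74
```

View pics/t7.png

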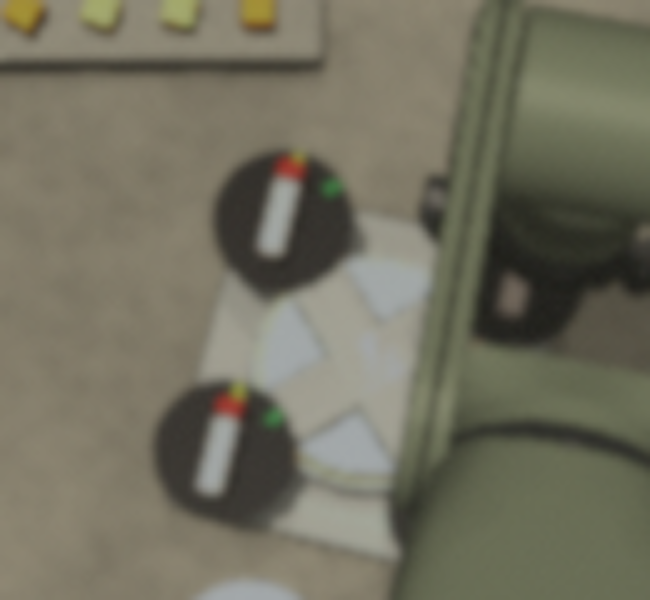

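Handle 4 (228,403) is also on its yellow mark, q 0.74. All four are within about 0.01 of half-way, so I go back to handle 1 for round two.

```bash
python3 -m crank '0 0 0 -0.05 3.63 0 0.6;0 0 0 -0.05 3.63 0 0.6;0 0 0 -0.05 3.63 0 0.6;0 0 0 0 3.63 0 0.6;0 0 0 0 0 0 0.6;0 0 0 0 0 0 0.6' >/dev/null;python3 -c "
from h import *
gow(1,.13,-.272)"
```

```text
t 15.88 pos [0.655  0.0238 0.1803] psi 2.88 q6 -1.29 F [-0.2  0.2 -0.2] op 0.0516
 shift cm (tool) [-0.07 -0.83  5.03]  turn rotvec [-0.    -0.001  0.01 ]
```

```bash
python3 -m crank '0 0 0 -0.05 -0.8 1 0.6;0 0 0 0 0 0 0.6' >/dev/null;python3 -c "
from h import *
gow(1,.13,-.272)"
```

```text
t 16.05 pos [0.652  0.0111 0.1684] psi 2.874 q6 -1.3 F [-0.6 -0.2 -0.6] op 0.051
 shift cm (tool) [-0.04  0.48  3.84]  turn rotvec [-0.002 -0.004  0.005]
```

```bash
python3 -m crank '0 0 0 0 0 0 0.6;0 0 0 0 0 0 0.6' >/dev/null;python3 -c "
from h import *
gow(1,.13,-.272)"
```

```text
t 16.22 pos [0.6535 0.0114 0.1701] psi 2.873 q6 -1.3 F [ 0.3 -0.7 -0. ] op 0.0512
 shift cm (tool) [0.11 0.4  4.01]  turn rotvec [-0.    -0.001  0.003]
```

```bash
python3 -m crank '0 0 0 0.07 0.42 2 0.6;0 0 0 0 0 2 0.6;0 0 0 0 0 0 0.6;0 0 0 0 0 0 0;0 0 0 0 0 0 0;0 0 0 0 0 0 0;0 0 0 0 0 0 0;0 0 0 0 0 0 0';python3 -c "
from h import *
gow(1,.129,-1.018)"
```

```text
t: 16.88
tcp_pos: [0.6552, 0.0161, 0.132]
eef_rot: [0.133, 0.991, -0.0, 0.001]
wrist_force: [-1.3, -3.0, 5.1]
opening: 0.0129
t 16.88 pos [0.6552 0.0161 0.132 ] psi 2.875 q6 -1.3 F [-1.3 -3.   5.1] op 0.0129
 shift cm (tool) [ 0.15 -0.09  0.3 ]  turn rotvec [0.001 0.003 0.751]
```

```bash
python3 -m crank '0 0 0.124 0 0 0 0;0 0 0.124 0 0 0 0;0 0 0.124 0 0 0 0;0 0 0.124 0 0 0 0;0 0 0.124 0 0 0 0;0 0 0.115 0 0 0 0;0 0 0 0 0 0 0';python3 -c "
from h import *
gow(1,.129,-1.018);print(state()['torque'])"
python3 -m crank '0 0 0.025 0 0 0 0;0 0 0.025 0 0 0 0;0 0 0 0 0 0 0';python3 -c "
from h import *
gow(1,.129,-1.018);print(state()['torque'])"
```

```text
t: 17.47
tcp_pos: [0.6551, 0.016, 0.132]
eef_rot: [0.482, 0.876, -0.0, 0.002]
wrist_force: [-0.9, -3.7, 4.6]
opening: 0.0131
t 17.47 pos [0.6551 0.016  0.132 ] psi 2.136 q6 -0.56 F [-0.9 -3.7  4.6] op 0.0131
 shift cm (tool) [ 0.05 -0.16  0.3 ]  turn rotvec [0.002 0.003 0.012]
[-0.58854289  0.13978514 -0.12880345]
t: 17.72
tcp_pos: [0.6551, 0.016, 0.132]
eef_rot: [0.501, 0.866, -0.0, 0.002]
wrist_force: [0.2, -3.4, 5.8]
opening: 0.0129
t 17.72 pos [0.6551 0.016  0.132 ] psi 2.093 q6 -0.51 F [ 0.2 -3.4  5.8] op 0.0129
 shift cm (tool) [ 0.04 -0.16  0.3 ]  turn rotvec [ 0.001  0.004 -0.031]
[-0.55120251  0.16275191  0.93379421]
```

Torque jumps from 0.13 to 0.93 N m, so handle 1 is at its stop. Next is handle 3.

```bash
python3 -m crank '0 0 0 0 0 0 0.6;0 0 0 0 0 0 0.6;0 0 0 0 0 0 0.6;0 0 0 0 0 -2 0.6;0 0 0 0 0 -3 0.6;0 0 -0.112 0 0 0 0.6;0 0 -0.112 0 0 0 0.6;0 0 -0.112 0 0 0 0.6' >/dev/null; python3 -m crank '0 0 -0.112 0 0 0 0.6;0 0 -0.112 0 0 0 0.6;0 0 -0.112 0 0 0 0.6;0 0 -0.112 0 0 0 0.6;0 0 0 2.82 -2.81 0 0.6;0 0 0 2.82 -2.81 0 0.6;0 0 0 2.82 -2.81 0 0.6;0 0 0 2.82 -2.81 0 0.6' >/dev/null;python3 -m crank '0 0 0 2.82 -2.81 0 0.6;0 0 0 0 0 0 0.6;0 0 0 0 0 0 0.6;0 0 0 0 0 0 0.6'; python3 -c "
from h import *
ST[3]=(.482,-.082)
gow(3,.13,-.27)
t=meas(); crop(t,(200,100,330,220),5,'pics/t8.png')"
```

```text
t: 19.38
tcp_pos: [0.4822, -0.0812, 0.1808]
eef_rot: [0.134, 0.991, 0.0, 0.001]
wrist_force: [0.1, 0.0, -0.4]
opening: 0.0513
t 19.38 pos [ 0.4822 -0.0812  0.1808] psi 2.873 q6 -1.49 F [ 0.1  0.  -0.4] op 0.0513
 shift cm (tool) [ 0.01 -0.09  5.08]  turn rotvec [0.001 0.002 0.002]
1 [0.6536 0.0157] [17.2 55.9] dir -1.026 q 1.508
2 [ 0.6156 -0.1175] [17.7 52.3] dir -0.272 q 0.754
4 [0.5193 0.0533] [17.7 55.1] dir -0.26 q 0.742
```

View pics/t8.png

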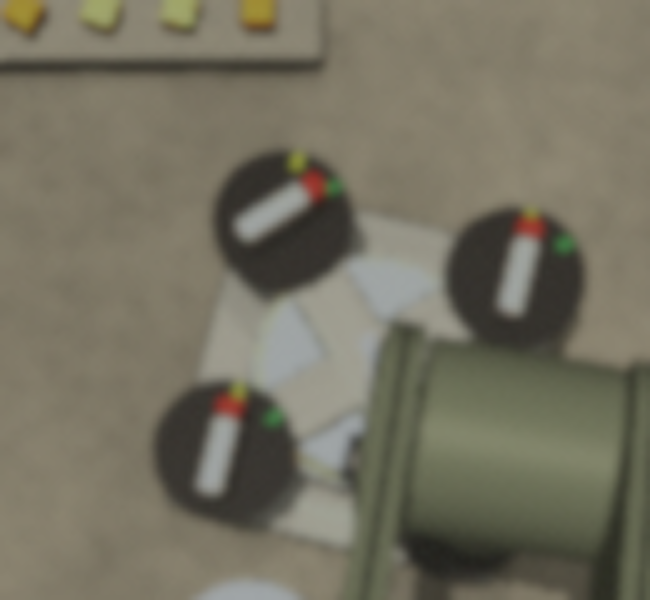

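Handle 1's red end (316,185) is at the green mark (335,187), q 1.508. Handles 2 and 4 are still half-way. Next is handle 3.

```bash
python3 -m crank '0 0 0 0 -0.06 2 0.6;0 0 0 0 0 2 0.6;0 0 0 0 0 0.9 0.6;0 0 0 0 0 0 0;0 0 0 0 0 0 0;0 0 0 0 0 0 0;0 0 0 0 0 0 0;0 0 0 0 0 0 0';python3 -c "
from h import *
gow(3,.129,-1.018)"
python3 -m crank '0 0 0.124 0 0 0 0;0 0 0.124 0 0 0 0;0 0 0.124 0 0 0 0;0 0 0.124 0 0 0 0;0 0 0.124 0 0 0 0;0 0 0.115 0 0 0 0;0 0 0 0 0 0 0';python3 -c "
from h import *
gow(3,.129,-1.018);print(state()['torque'])"
python3 -m crank '0 0 0.025 0 0 0 0;0 0 0.025 0 0 0 0;0 0 0 0 0 0 0';python3 -c "
from h import *
gow(3,.129,-1.018);print(state()['torque'])"
```

```text
t: 20.1
tcp_pos: [0.4823, -0.0816, 0.1322]
eef_rot: [0.133, 0.991, 0.0, 0.001]
wrist_force: [2.3, 1.9, -0.5]
opening: 0.013
t 20.1 pos [ 0.4823 -0.0816  0.1322] psi 2.874 q6 -1.5 F [ 2.3  1.9 -0.5] op 0.013
 shift cm (tool) [ 0.06 -0.09  0.32]  turn rotvec [0.002 0.002 0.75 ]
t: 20.68
tcp_pos: [0.4825, -0.0813, 0.1322]
eef_rot: [0.482, 0.876, 0.001, 0.001]
wrist_force: [2.9, 4.5, 0.5]
opening: 0.0129
t 20.68 pos [ 0.4825 -0.0813  0.1322] psi 2.136 q6 -0.76 F [2.9 4.5 0.5] op 0.0129
 shift cm (tool) [-0.04 -0.14  0.32]  turn rotvec [0.004 0.001 0.013]
[ 0.55391758 -0.44499463 -0.09574238]
t: 20.93
tcp_pos: [0.4825, -0.0813, 0.1322]
eef_rot: [0.5, 0.866, 0.001, 0.002]
wrist_force: [4.2, 4.6, 1.2]
opening: 0.013
t 20.93 pos [ 0.4825 -0.0813  0.1322] psi 2.094 q6 -0.71 F [4.2 4.6 1.2] op 0.013
 shift cm (tool) [-0.04 -0.14  0.32]  turn rotvec [ 0.003  0.002 -0.029]
[ 0.7693347  -0.45966328  0.93695904]
```

```bash
python3 -m crank '0 0 0 0 0 0 0.6;0 0 0 0 0 0 0.6;0 0 0 0 0 0 0.6;0 0 0 0 0 -2 0.6;0 0 0 0 0 -3 0.6;0 0 -0.112 0 0 0 0.6;0 0 -0.112 0 0 0 0.6;0 0 -0.112 0 0 0 0.6' >/dev/null; python3 -m crank '0 0 -0.112 0 0 0 0.6;0 0 -0.112 0 0 0 0.6;0 0 -0.112 0 0 0 0.6;0 0 -0.112 0 0 0 0.6;0 0 0 -3.48 0 0 0.6;0 0 0 -3.48 0 0 0.6;0 0 0 -3.48 0 0 0.6;0 0 0 -3.48 -0.15 0 0.6' >/dev/null;python3 -m crank '0 0 0 0 0 0 0.6;0 0 0 0 0 0 0.6;0 0 0 0 0 0 0.6'; python3 -c "
from h import *
ST[2]=(.6166,-.119)
gow(2,.13,-.27)
t=meas(); s=get_image('side');crop(s,(150,60,330,240),4,'pics/s8.png')"
```

```text
t: 22.52
tcp_pos: [0.6139, -0.1203, 0.1807]
eef_rot: [0.134, 0.991, -0.0, -0.001]
wrist_force: [-0.2, -0.6, 0.8]
opening: 0.0512
t 22.52 pos [ 0.6139 -0.1203  0.1807] psi 2.873 q6 -1.51 F [-0.2 -0.6  0.8] op 0.0512
 shift cm (tool) [-0.24  0.2   5.07]  turn rotvec [-0.    -0.002  0.001]
1 [0.6536 0.0158] [17.3 56.2] dir -1.027 q 1.509
4 [0.5191 0.0535] [18.1 55.5] dir -0.261 q 0.743
```

View pics/s8.png

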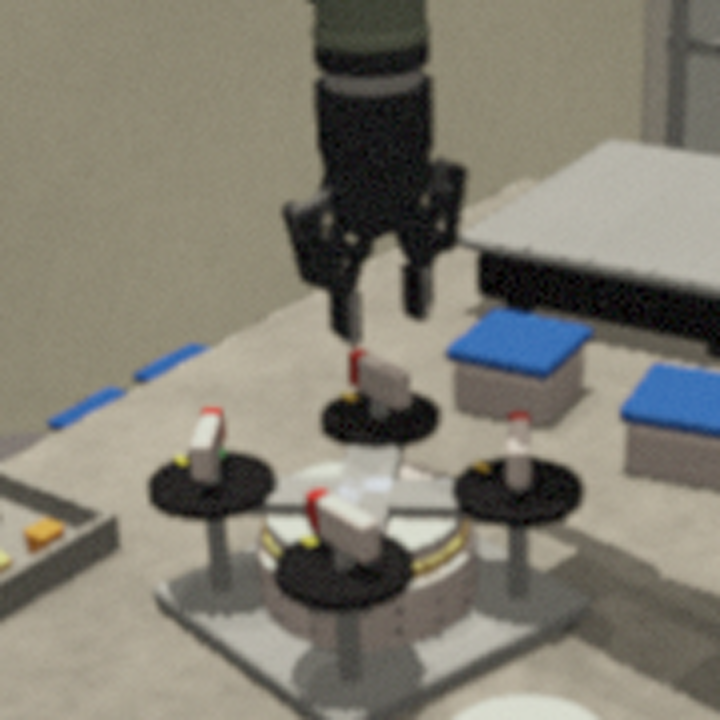

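Handle 3 (518,450) has turned on like handle 1 (207,445). The gripper is over handle 2, fingers on both sides of it.

```bash
python3 -m crank '0 0 0 -0.22 0.16 2 0.6;0 0 0 0 0 2 0.6;0 0 0 0 0 0.9 0.6;0 0 0 0 0 0 0;0 0 0 0 0 0 0;0 0 0 0 0 0 0;0 0 0 0 0 0 0;0 0 0 0 0 0 0';python3 -c "
from h import *
gow(2,.129,-1.018)"
python3 -m crank '0 0 0.124 0 0 0 0;0 0 0.124 0 0 0 0;0 0 0.124 0 0 0 0;0 0 0.124 0 0 0 0;0 0 0.124 0 0 0 0;0 0 0.115 0 0 0 0;0 0 0 0 0 0 0';python3 -c "
from h import *
gow(2,.129,-1.018);print(state()['torque'])"
python3 -m crank '0 0 0.025 0 0 0 0;0 0 0.025 0 0 0 0;0 0 0 0 0 0 0';python3 -c "
from h import *
gow(2,.129,-1.018);print(state()['torque'])"
```

```text
t: 23.28
tcp_pos: [0.618, -0.119, 0.1338]
eef_rot: [0.134, 0.991, 0.0, 0.001]
wrist_force: [-1.3, 1.7, 3.9]
opening: 0.0129
t 23.28 pos [ 0.618  -0.119   0.1338] psi 2.873 q6 -1.51 F [-1.3  1.7  3.9] op 0.0129
 shift cm (tool) [ 0.15 -0.08  0.48]  turn rotvec [0.001 0.002 0.749]
t: 23.87
tcp_pos: [0.6179, -0.1191, 0.1338]
eef_rot: [0.482, 0.876, 0.0, 0.001]
wrist_force: [-1.1, 2.4, 5.7]
opening: 0.0127
t 23.87 pos [ 0.6179 -0.1191  0.1338] psi 2.136 q6 -0.77 F [-1.1  2.4  5.7] op 0.0127
 shift cm (tool) [ 0.06 -0.14  0.48]  turn rotvec [0.001 0.001 0.012]
[ 0.13509697  0.3281057  -0.14188751]
t: 24.12
tcp_pos: [0.6179, -0.1191, 0.1338]
eef_rot: [0.5, 0.866, 0.0, 0.001]
wrist_force: [-1.2, 2.6, 5.0]
opening: 0.0131
t 24.12 pos [ 0.6179 -0.1191  0.1338] psi 2.094 q6 -0.73 F [-1.2  2.6  5. ] op 0.0131
 shift cm (tool) [ 0.05 -0.15  0.48]  turn rotvec [ 0.001  0.002 -0.03 ]
[0.37602421 0.29055224 0.93554857]
```

```bash
python3 -m crank '0 0 0 0 0 0 0.6;0 0 0 0 0 0 0.6;0 0 0 0 0 0 0.6;0 0 0 0 0 -2 0.6;0 0 0 0 0 -2.7 0.6;0 0 -0.112 0 0 0 0.6;0 0 -0.112 0 0 0 0.6;0 0 -0.112 0 0 0 0.6' >/dev/null; python3 -m crank '0 0 -0.112 0 0 0 0.6;0 0 -0.112 0 0 0 0.6;0 0 -0.112 0 0 0 0.6;0 0 -0.112 0 0 0 0.6;0 0 0 2.81 2.8 0 0.6;0 0 0 2.81 2.8 0 0.6;0 0 0 2.81 2.8 0 0.6;0 0 0 2.81 2.8 0 0.6' >/dev/null;python3 -m crank '0 0 0 2.81 2.8 0 0.6;0 0 0 0 0 0 0.6;0 0 0 0 0 0 0.6;0 0 0 0 0 0 0.6'; python3 -c "
from h import *
ST[4]=(.519,.053)
gow(4,.13,-.265)
t=meas(); crop(t,(200,100,330,220),5,'pics/t9.png')"
```

```text
t: 25.78
tcp_pos: [0.5199, 0.0529, 0.1794]
eef_rot: [0.134, 0.991, -0.0, 0.001]
wrist_force: [0.2, 0.2, 0.4]
opening: 0.0514
t 25.78 pos [0.5199 0.0529 0.1794] psi 2.873 q6 -1.22 F [0.2 0.2 0.4] op 0.0514
 shift cm (tool) [ 0.09 -0.01  4.94]  turn rotvec [-0.     0.001 -0.004]
1 [0.6536 0.0158] [17.3 56.2] dir -1.026 q 1.508
2 [ 0.6163 -0.1183] [17.3 54.5] dir -1.032 q 1.514
3 [ 0.4829 -0.0811] [17.1 55.3] dir -1.023 q 1.505
```

View pics/t9.png

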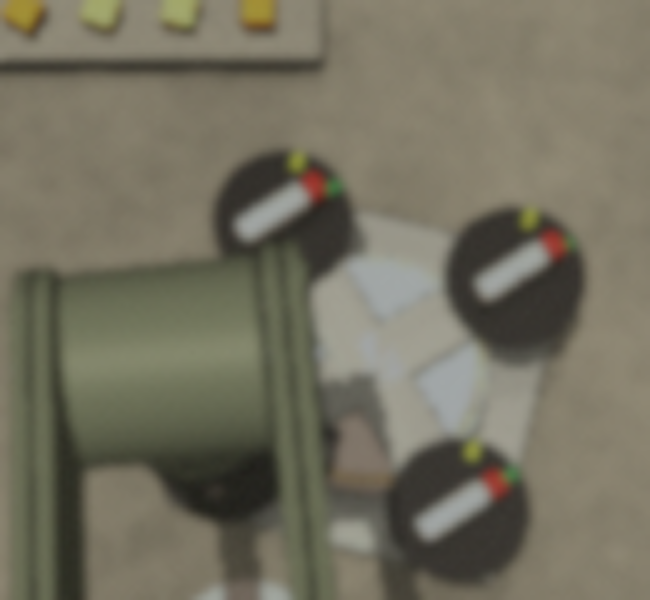

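Handles 1 (316,185), 2 (554,243) and 3 (496,482) all point at green. Last is handle 4.

```bash
python3 -m crank '0 0 0 0.06 0 2 0.6;0 0 0 0 0 2 0.6;0 0 0 0 0 0.9 0.6;0 0 0 0 0 0 0;0 0 0 0 0 0 0;0 0 0 0 0 0 0;0 0 0 0 0 0 0;0 0 0 0 0 0 0';python3 -c "
from h import *
gow(4,.129,-1.018)"
python3 -m crank '0 0 0.124 0 0 0 0;0 0 0.124 0 0 0 0;0 0 0.124 0 0 0 0;0 0 0.124 0 0 0 0;0 0 0.124 0 0 0 0;0 0 0.115 0 0 0 0;0 0 0 0 0 0 0';python3 -c "
from h import *
gow(4,.129,-1.018);print(state()['torque'])"
python3 -m crank '0 0 0.025 0 0 0 0;0 0 0.025 0 0 0 0;0 0 0 0 0 0 0';python3 -c "
from h import *
gow(4,.129,-1.018);print(state()['torque'])"
```

```text
t: 26.5
tcp_pos: [0.5199, 0.0532, 0.1313]
eef_rot: [0.134, 0.991, 0.0, 0.001]
wrist_force: [2.6, -0.3, 0.6]
opening: 0.0127
t 26.5 pos [0.5199 0.0532 0.1313] psi 2.872 q6 -1.22 F [ 2.6 -0.3  0.6] op 0.0127
 shift cm (tool) [ 0.12 -0.1   0.23]  turn rotvec [0.002 0.002 0.748]
t: 27.08
tcp_pos: [0.5199, 0.0533, 0.1313]
eef_rot: [0.482, 0.876, 0.001, 0.001]
wrist_force: [2.4, 0.3, 1.2]
opening: 0.013
t 27.08 pos [0.5199 0.0533 0.1313] psi 2.135 q6 -0.48 F [2.4 0.3 1.2] op 0.013
 shift cm (tool) [ 0.01 -0.16  0.23]  turn rotvec [0.003 0.002 0.011]
[-0.06653389 -0.22506187 -0.1351288 ]
t: 27.33
tcp_pos: [0.5199, 0.0533, 0.1313]
eef_rot: [0.501, 0.865, 0.001, 0.002]
wrist_force: [1.9, -0.0, 2.5]
opening: 0.0131
t 27.33 pos [0.5199 0.0533 0.1313] psi 2.092 q6 -0.44 F [ 1.9 -0.   2.5] op 0.0131
 shift cm (tool) [ 0.01 -0.16  0.23]  turn rotvec [ 0.002  0.002 -0.031]
[ 0.06930126 -0.28449677  0.9312195 ]
```

```bash
python3 -m crank '0 0 0 0 0 0 0.6;0 0 0 0 0 0 0.6;0 0 0 0 0 0 0.6;0 0 0 0 0 -2 0.6;0 0 0 0 0 -3 0.6;0 0 0 0 0 -3.5 0.6;0 0 0 0 0 -3.5 0.6;0 0 0 -3.4 -1.95 0 0.6' >/dev/null; python3 -m crank '0 0 0 -3.4 -1.95 0 0.6;0 0 0 -3.4 -1.95 0 0.6;0 0 0 -3.4 -1.95 0 0.6;0 0 0 -3.4 -1.95 0 0.6;0 0 0 -3.4 -1.95 0 0.6;0 0 0 -3.4 -1.95 0 0.6;0 0 0 -3.4 -1.95 0 0.6;0 0 0 0 0 0 0.6';python3 -m crank '0 0 0 0 0 0 0.6;0 0 0 0 0 0 0.6;0 0 0 0 0 0 0.6'; python3 -c "
from h import *
t=meas(); crop(t,(0,60,512,384),1.5,'pics/t10.png');crop(t,(200,100,330,220),5,'pics/t11.png')"
```

```text
t: 28.67
tcp_pos: [0.5166, -0.2666, 0.2496]
eef_rot: [0.506, 0.863, -0.002, 0.001]
wrist_force: [0.6, 1.0, 0.1]
opening: 0.0516
t: 28.92
tcp_pos: [0.5171, -0.259, 0.2502]
eef_rot: [0.503, 0.864, 0.0, -0.0]
wrist_force: [0.1, 0.4, 0.1]
opening: 0.0513
1 [0.6536 0.0159] [17.4 56.4] dir -1.029 q 1.511
2 [ 0.6163 -0.1182] [17.7 54.7] dir -1.03 q 1.512
3 [ 0.4824 -0.0811] [16.5 56. ] dir -1.018 q 1.5
4 [0.5196 0.0527] [16.8 57.4] dir -1.028 q 1.51
```

View pics/t10.png

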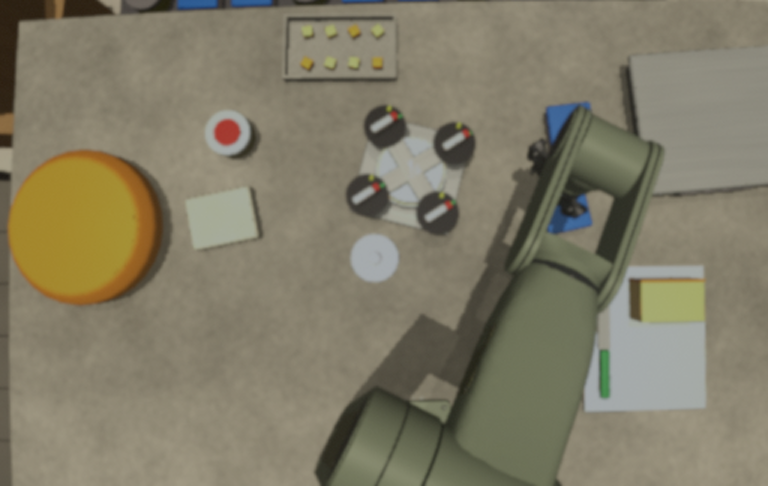

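View pics/t11.png

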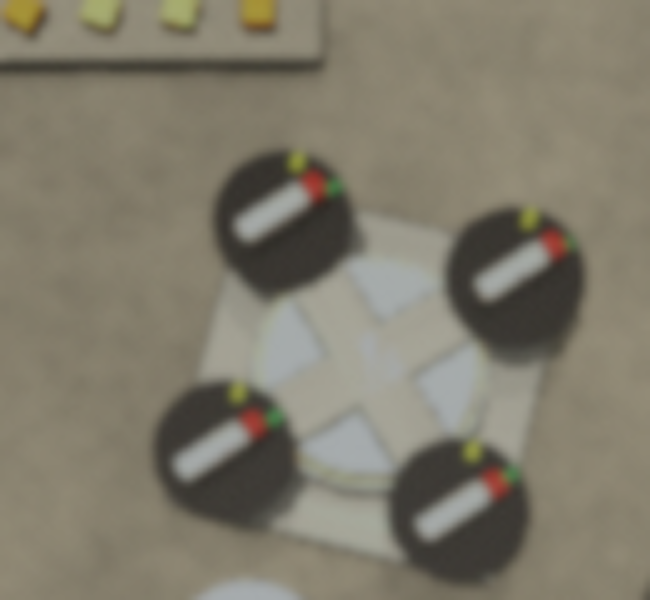

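All four red ends now sit at their green marks: (316,185), (554,243), (496,482) and (255,422). Measured q is 1.50–1.51. The arm is clear and nothing visible has moved, so I hand the job in.

```bash
python3 -c "
from station import *
print(finish_job())"
```

```text
the job is handed in; nothing more can be done
None
```

I tightened the four wing handles in two crosswise rounds, in the order 1, 3, 2, 4 both times. The job was handed in at about 29 s, with the gripper open and clear of the press.

- **Half-way round:** before starting round two, the top camera showed every red end at its yellow mark, at 0.756, 0.749, 0.742 and 0.740 rad for handles 1 to 4 (target 0.75). One reading of handle 1, with the arm partly hiding it, gave 0.78. Unobstructed looks gave 0.756–0.759.
- **Final round:** on each handle the twisting torque rose from about 0.13 to about 0.93 N m over the last 0.04 rad, which I took as the stop. The last picture showed all four red ends at the green marks, at 1.511, 1.512, 1.500 and 1.510 rad for handles 1 to 4 (target 1.5).
- **Bystanders:** nothing visible in the last top picture had moved. The tubs were partly hidden behind the arm there, but the fingers stayed at least about 0.23 m above the counter when passing over that area. I compared the bystanders by eye and did not measure their positions.
- **Forces:** the wrist force stayed below about 8 N in every reading I took.

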